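# Open the child-resistant cleaner jug

### The job

Open the square coil-cleaner jug that is strapped in the steel cradle: press its child-resistant cap down, turn it anticlockwise while it is held down, and lift it off, pressing firmly but never so hard that the neck is damaged. Then set the cap down gently, mouth down and flat, in the empty half of the aluminium parts tray and let go, leaving the other things on the bench where they are.

Things in the scene. Friction and masses are not known exactly. Their poses are not given: they have to be found in the camera images.
- cap_mid (a point): Centre of the round ribbed black push-and-turn cap on the jug: an upright cylinder 52 mm across, 36 mm high, some 60 g, hollow, open below. Top 18 mm above this point, lower edge 18 mm below; z up its axis. Grip it across any diameter with 50 N or more. As it stands two lugs inside it lock it: it can neither turn nor lift. Press it down, turn it while down, lift it off; hold it throughout.
- jug_neck (a point): Point on the neck's axis, fixed to the jug, 10 mm below the middle of the closed cap. The cap has 2.5 mm of sideways play here. Held down, it turns anticlockwise seen from above: it lifts off after 50 to 70 degrees (60 is best, hard stop at 74). Turned when not pressed far enough it jams on teeth. Over 40 N in all between cap and neck (push, side load or turning on a stop) damages the neck.
- jug_shoulder (a point): Top of the jug's shoulder on the same axis, 18 mm under the closed cap's lower edge. The push needed: a spring resists with 8 N at first and 0.5 N more per mm. The lugs come free 2.5 to 12.5 mm down (9 to 14.5 N), differing each time and not visible; 2 mm further is a hard stop, felt as a steep rise. A push of 17 to 22 N always frees it. Once open the spring lifts the cap up to 2 mm.
- jug: The fixed square white plastic jug, 96 x 96 mm, in a steel cradle with a 150 x 150 x 6 mm base plate bolted to the bench. Origin: centre of the underside of the base plate, on the neck's and cap's vertical axis; z up, x and y along the sides of the jug. The shoulder under the cap is 165 mm above the origin and the top of the closed cap 219 mm above it. The cap's x axis starts parallel to the jug's x axis (within 2 degrees).
- tray_free (a point): Centre of the floor of the empty half of the fixed shallow aluminium parts tray, on the floor's upper surface, 3 mm above the bench. The tray is 150 mm along its x, 240 mm along its y, with walls 3 mm thick and 15 mm high; a divider across its middle parts it into two halves. This half is inside 144 mm (x) by 115 mm (y); the other half, towards -y of this frame, has brass fittings in it.
- tee: A brass tee fitting lying in the occupied half of the tray, 56 mm long, 25 mm high. Origin at its underside. To be left alone.
- flare_nut: A brass flare nut standing in the occupied half of the tray, 26 mm across, 26 mm high. Origin at its underside. To be left alone.
- oil_bottle: A round white bottle with a small screw cap, 60 mm across, 165 mm high, standing on the bench; not to be opened. Origin at its underside. To be left alone.
- capacitor: An aluminium capacitor can standing on the bench, 44 mm across, 99 mm high. Origin at its underside. To be left alone.
- gauge: A pressure gauge lying on its back, 68 mm across, 28 mm high. Origin at its underside. To be left alone.
- wrench: A steel wrench lying on the bench. Origin at its underside. To be left alone.
- screwdriver: A screwdriver lying on the bench. Origin at its underside. To be left alone.
- filter_drier: A copper filter drier lying on the bench, 140 mm long, 48 mm high. Origin at its underside. To be left alone.
Things that resemble listed ones, but are neither listed nor needed, are in the scene too. What is meant by the part that bears cap_mid is not purple, and is the larger of those in its own colour.

How it is judged:
By the outcome, as a careful person would: the job done as asked, in the order asked, and still so for the second after the job is handed in, with the robot touching nothing.
It also fails if it takes over 58 s, if anything falls off the work surface, if the arm or the gripper's body presses on something with over 40 N, if the wrist force passes 120 N, or if a joint passes its speed limit or range.

### The arm

A 6-joint arm with a two-finger parallel gripper is mounted at the origin on the work surface. World frame = base frame: x ahead of the robot, y to its left, z up, the work surface at z = 0. Lengths are in m, angles in rad, forces in N, time in s.
With the tool pointing down it reaches from about 0.25 to 0.775 m from the base axis. Payload 4 kg.
Tool frame: the origin (TCP) lies on the mounting face of the last link; the fingertips stand 173 mm ahead of it and the grasp point (between the pads) lies 155 mm ahead of it (manip.grip_depth is the distance from the TCP to the grasp point, in m); z points along the fingers, y is the line along which they close (so a half turn about z gives the same grasp; the last joint's range is limited). The gripper opens to 85 mm and grips with 20 to 120 N. Pads are 22 mm wide; open, the fingers measure 114 mm over their backs; the gripper's body (76 mm by 85 mm) begins 54 mm behind the grasp point. The pads swing forward as they close: fully open they stand 13 mm farther back than shut.
Start: joints at [-1.295, 0.087, 1.371, -0, 1.684, -0.103], TCP at [0.203, -0.511, 0.405] pointing down, gripper open.
Joint ranges: [-3.1, 3.1], [-0.76, 2.03], [0.27, 2.55], [-1.08, 4.22], [0.17, 2.65], [-2.57, 2.57]. Speed limits (rad/s): [2.79, 2.79, 3.14, 3.14, 3.14, 3.14].

### API

Orientations are given as a rotation vector (axis times angle).
In Python, from workcell import manip, eyes, close_job, finder gives the robot as it stands. The module is installed in compiled form; this text tells all that it offers.
- The arm moves only by the shell command python3 -m creep 'ROWS' [FORCE]. ROWS is JSON, a list of rows, each an object with "delta_pos": the shift along the tool's x, y, z in mm, a list of three; "twist": the turn about the tool's z in degrees; "jaw": the closure in counts, from 0 (fully open) to 255 (shut). In form: [{"delta_pos": [dx, dy, dz], "twist": twist, "jaw": jaw}, ...]. A call has exactly 5 rows; each row shifts and turns the commanded pose from where the row before left it, along the tool's axes as they then stand; what a row does not reach is not made up. A row lasts 1/8 s, in which the tool goes at most 62.5 mm and 10.7 degrees, less where a joint would pass 70% of its speed; a pose out of reach is approached as far as the arm can. A call with a gripper value outside its range is refused whole. The fingers move at their own pace and stop on an object; FORCE is the grip in N (left out, the last holds). Time passes only in rows, so rows that do not move let the fingers close, or fill a call up. It gives the time, the measured TCP pose, the force, the opening and the grip force at its end, in the units of the state.
- manip.get_obs(): the state, without advancing time (a new reading comes with each control period).
- eyes.snapshot(name): name is "scene" or "side" or "wrist"; returns the picture (400x640x3 uint8, blue, green, red); there is no depth.
- eyes.get_calibration(name): a dict with "fx", "fy", "cx", "cy" (pixels), "xyz" and "orientation" of the camera in the world; the wrist camera has in their place "T_tool_cam" (4x4, takes a point from camera to tool coordinates, whose origin is the TCP and whose axes are the flange's). Camera axes: x right, y down, z forward; pixel columns grow to the right and rows downward; lengths in m; the calibration is good to about 2 mm. The wrist camera is an equidistant fisheye: a pixel r from the principal point sees the ray r / f radians off the axis. A picture is of the moment at which its call begins: read the wrist's pose just before it. get_calibration takes no time and is no camera call.
- close_job(): hands the job in; it is judged then, once.
Trained networks look in the newest picture that a camera, given by its name, has taken for a name from the list of things; names that differ only in an ending like _2 or _b are one class to them, and where a whole thing is asked for, a point or a joint stands for the part that bears it (a point fixed in the world has none). Each returns a list of dicts, best first, with "conf" (0 to 1); they miss things now and then, are a little off and sometimes report something else, mostly with a low value. They report only what shows in the picture. A call takes as long as a camera call. They do not tell look-alikes from the thing itself.
- finder.look_for(camera, thing): "point" ([x, y, z] in m, in world coordinates, good to about 4 mm: the middle of the surface that is visible of it).
The state is a dict: "clock": time; "joint_positions": joint angles; "joint_vel": joint speeds; "effort": joint torques, N m; "position": TCP position; "tool_rot": TCP orientation; "contact_force": force on the tool from outside, world axes, zero at the start; "wrist_torque": the same for the moment, N m; "width": finger opening in m; "gripper_force": force on a finger pad.
Only numpy, scipy, OpenCV 4.12 (cv2) and the standard library are available. Lean on these libraries where they do the work, as an engineer would, in place of code of your own. Each camera call takes 0.05 s, during which the arm holds its last target. There are 200 camera calls.

## Working session

There is one attempt and no reset: what is moved stays moved. The work goes in short steps, Python scripts to look and compute and a shell command to move; the robot and the scene stay as the last step left them, time stands still between calls to the robot, and variables do not carry over. Pictures are saved under pics/ and viewed, at most 10 in all, crops included, and the job is handed in when it is done.

```bash
mkdir -p pics
python3 - <<'E'
from workcell import manip, eyes, finder
import cv2
o=manip.get_obs(); print(o['clock'],o['position'],o['tool_rot'],o['width'])
for c in ["scene","side"]:
    cv2.imwrite(f"pics/{c}1.png",eyes.snapshot(c))
    k=eyes.get_calibration(c); print(c,k)
    for t in ["cap_mid","jug","tray_free"]:
        print(t,[(round(d['conf'],2),[round(float(v),3) for v in d['point']]) for d in finder.look_for(c,t)])
E
```

```text
0.0 [ 0.20335778 -0.51089187  0.40350157] [-3.08316362e+00 -5.91047297e-01  2.30190172e-04] 0.08539092295106014
scene {'fx': 393.13828283245033, 'fy': 393.13828283245033, 'cx': 328.8465998015728, 'cy': 195.17856704294235, 'xyz': array([ 1.12195693, -0.73471908,  0.78534796]), 'orientation': array([-2.06758904, -0.67501401,  0.34809364])}
cap_mid [(0.69, [0.575, 0.225, 0.213]), (0.62, [0.636, 0.397, 0.029]), (0.43, [0.352, 0.373, 0.006])]
jug [(0.84, [0.593, 0.208, 0.075]), (0.19, [0.586, -0.006, 0.081])]
tray_free [(0.92, [0.54, -0.276, 0.005])]
side {'fx': 420.4821831210178, 'fy': 420.4821831210178, 'cx': 316.89465306010203, 'cy': 209.85797481482996, 'xyz': array([0.17146264, 0.69442735, 1.01922231]), 'orientation': array([-0.69473575,  2.70882839, -0.99561274])}
cap_mid [(0.92, [0.561, 0.249, 0.218]), (0.71, [0.483, -0.337, 0.016]), (0.66, [0.412, 0.266, 0.025]), (0.58, [0.623, 0.419, 0.035])]
jug [(0.59, [0.562, 0.029, 0.094]), (0.57, [0.537, 0.272, 0.078])]
tray_free [(0.57, [0.534, -0.258, -0.001]), (0.3, [0.562, 0.249, 0.216]), (0.24, [0.568, 0.03, 0.096])]
```

View pics/scene1.png

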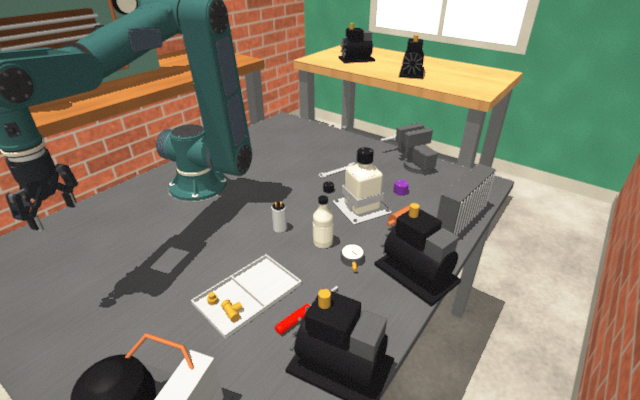

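View pics/side1.png

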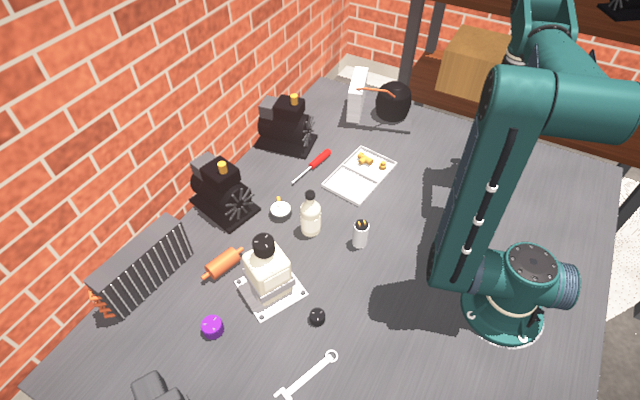

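The black cap candidates are the one on the jug (scene 365,156; side 263,241), the smaller loose one (scene 328,187; side 317,317) and a purple one (scene 401,187; side 212,326). The jug's cap fits because it is black and the larger of the two black ones. I'll confirm this in a crop and triangulate.

```bash
cat > h.py <<'E'
import numpy as np, cv2
from scipy.spatial.transform import Rotation as R
from workcell import eyes
def cam(n):
    k=eyes.get_calibration(n); return k,R.from_rotvec(k['orientation']).as_matrix()
def ray(n,p):
    k,M=cam(n); d=M@np.array([(p[0]-k['cx'])/k['fx'],(p[1]-k['cy'])/k['fy'],1]); return np.array(k['xyz']),d/np.linalg.norm(d)
def onz(n,p,z):
    o,d=ray(n,p); return o+d*(z-o[2])/d[2]
def proj(n,X):
    k,M=cam(n); c=M.T@(np.array(X)-k['xyz']); return np.array([k['cx']+k['fx']*c[0]/c[2],k['cy']+k['fy']*c[1]/c[2]])
def tri(a,b):
    A=np.zeros((3,3));v=np.zeros(3)
    for o,d in (a,b):
        P=np.eye(3)-np.outer(d,d);A+=P;v+=P@o
    return np.linalg.solve(A,v)
E
python3 - <<'E'
from h import *
np.set_printoptions(precision=4,suppress=True)
s=cv2.imread('pics/scene1.png');d=cv2.imread('pics/side1.png')
a=cv2.resize(s[140:230,305:425],None,fx=3.3,fy=3.3,interpolation=2);b=cv2.resize(d[225:345,190:350],None,fx=2.475,fy=2.475,interpolation=2)
c=cv2.resize(s[250:340,185:305],None,fx=3.3,fy=3.3,interpolation=2);e=cv2.resize(d[130:220,300:420],None,fx=3.3,fy=3.3,interpolation=2)
cv2.imwrite('pics/crop.png',np.vstack([np.hstack([a,b[:297,:396]]),np.hstack([c,e])])); print(a.shape,b.shape)
for n,im,x in(('scene',s,(345,140,40,36)),('side',d,(242,222,42,45))):
    r=im[x[1]:x[1]+x[3],x[0]:x[0]+x[2]]; m=(r.max(2)<60).astype(np.uint8)
    _,_,st,ce=cv2.connectedComponentsWithStats(m); i=1+st[1:,4].argmax(); print(n,st[i]+[x[0],x[1],0,0,0],ce[i]+x[:2])
E
```

```text
(297, 396, 3) (297, 396, 3)
scene [357 148  16  16 212] [364.6462 155.8915]Traceback (most recent call last):
  File "<stdin>", line 9, in <module>
ValueError: attempt to get argmax of an empty sequence
```

View pics/crop.png

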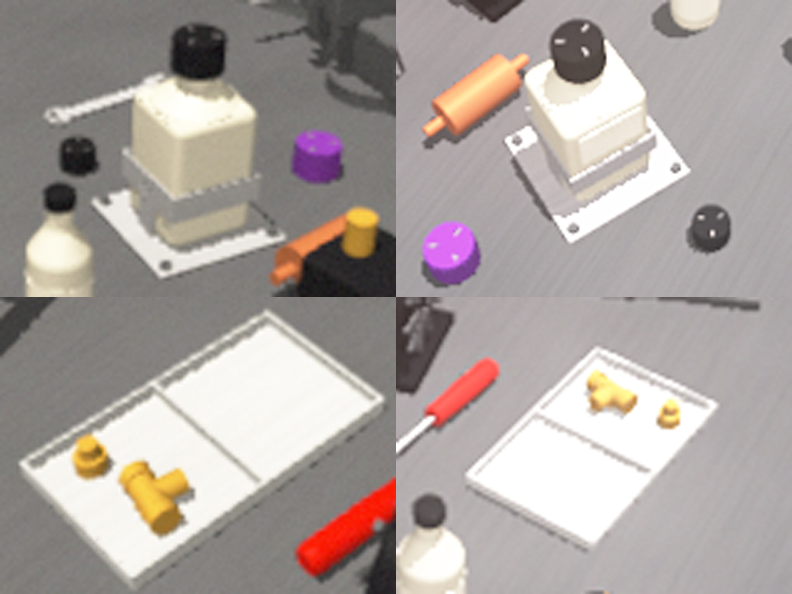

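The crop confirms it: the large black cap sits on the jug (crop 199,50 and 580,50). The smaller loose cap and the purple one lie on the bench. The tray's empty half is up and right in the scene view, and down and left in the side view.

Run:
```python
from h import *
from workcell import manip
np.set_printoptions(precision=4,suppress=True)
S=lambda x,y:(305+x/3.3,140+y/3.3); D=lambda x,y:(190+(x-396)/2.475,225+y/2.475)
S2=lambda x,y:(185+x/3.3,250+(y-297)/3.3); D2=lambda x,y:(300+(x-396)/3.3,130+(y-297)/3.3)
a=ray('scene',S(199,50.5));b=ray('side',D(579.5,50)); X=tri(a,b);print('cap',X,onz('scene',S(199,50.5),.201),onz('side',D(579.5,50),.201))
for f,n,P in((S,'scene',[(94,203),(165,272),(285,235)]),(D,'side',[(505,140),(571,240),(690,168)])):
    Q=[onz(n,f(*p),.006) for p in P]; print(n,'base',np.array(Q),'centre',(Q[0]+Q[2])/2)
for f,n,P in((S2,'scene',[(265,312),(383,400),(135,585),(22,462)]),(D2,'side',[(598,348),(717,405),(590,545),(467,480)])):
    Q=np.array([onz(n,f(*p),.015) for p in P]); print(n,'tray',Q,'c',Q.mean(0))
print(R.from_rotvec(manip.get_obs()['tool_rot']).as_matrix())
```

```text
cap [0.5662 0.2433 0.2009] [0.5674 0.2442 0.201 ] [0.5647 0.2426 0.201 ]
scene base [[0.4751 0.2048 0.006 ]
 [0.601  0.1481 0.006 ]
 [0.6665 0.2749 0.006 ]] centre [0.5708 0.2398 0.006 ]
side base [[0.6633 0.278  0.006 ]
 [0.5321 0.3422 0.006 ]
 [0.4649 0.2092 0.006 ]] centre [0.5641 0.2436 0.006 ]
scene tray [[ 0.4813 -0.1455  0.015 ]
 [ 0.6307 -0.1656  0.015 ]
 [ 0.603  -0.4036  0.015 ]
 [ 0.4499 -0.3794  0.015 ]] c [ 0.5412 -0.2735  0.015 ]
side tray [[ 0.5909 -0.3972  0.015 ]
 [ 0.4432 -0.3751  0.015 ]
 [ 0.4773 -0.1342  0.015 ]
 [ 0.6217 -0.1533  0.015 ]] c [ 0.5333 -0.2649  0.015 ]
[[ 0.9291  0.3698 -0.    ]
 [ 0.3698 -0.9291  0.0002]
 [ 0.     -0.0002 -1.    ]]
```

```bash
python3 -m creep '[{"delta_pos":[41,-38,-10],"twist":0,"jaw":0},{"delta_pos":[41,-38,-10],"twist":0,"jaw":0},{"delta_pos":[41,-38,-10],"twist":0,"jaw":0},{"delta_pos":[41,-38,-10],"twist":0,"jaw":0},{"delta_pos":[41,-38,-10],"twist":0,"jaw":0}]' 60
python3 -m creep '[{"delta_pos":[41,-38,0],"twist":0,"jaw":0},{"delta_pos":[41,-38,0],"twist":0,"jaw":0},{"delta_pos":[41,-38,0],"twist":0,"jaw":0},{"delta_pos":[41,-38,0],"twist":0,"jaw":0},{"delta_pos":[41,-38,0],"twist":0,"jaw":0}]'
python3 - <<'E'
from workcell import manip
o=manip.get_obs();print(o['joint_positions'],o['position'],o['tool_rot'])
E
```

```text
clock: 1.02
position: [0.3239, -0.2569, 0.4553]
tool_rot: [3.085, 0.591, 0.001]
contact_force: [1.4, -0.3, 0.3]
width: 0.0853
gripper_force: 0.0
clock: 1.65
position: [0.4441, -0.0045, 0.455]
tool_rot: [3.085, 0.592, 0.002]
contact_force: [0.4, -0.6, 0.7]
width: 0.0855
gripper_force: 0.0
[-1.37715172e-01 -1.55251249e-01  1.50716426e+00 -3.67234882e-04
  1.78840247e+00  1.05408576e+00] [ 0.44409826 -0.00446247  0.45502896] [3.08464142e+00 5.91504022e-01 1.71832198e-03]
```

```bash
python3 -m creep '[{"delta_pos":[41,-37,0],"twist":0,"jaw":0},{"delta_pos":[41,-37,0],"twist":0,"jaw":0},{"delta_pos":[41,-37,0],"twist":0,"jaw":0},{"delta_pos":[41,-37,0],"twist":0,"jaw":0},{"delta_pos":[41,-37,0],"twist":0,"jaw":0}]'
cat >> h.py <<'E'
from workcell import manip
def tool():
    o=manip.get_obs(); T=np.eye(4); T[:3,:3]=R.from_rotvec(o['tool_rot']).as_matrix(); T[:3,3]=o['position']; return T,o
def fray(T,p):
    k=eyes.get_calibration('wrist'); u=np.array([p[0]-k['cx'],p[1]-k['cy']]); r=np.hypot(*u); th=r/k['fx']
    d=np.r_[np.sin(th)*u/max(r,1e-9),np.cos(th)]; C=T@np.array(k['T_tool_cam']); return C[:3,3],C[:3,:3]@d
def fproj(T,X):
    k=eyes.get_calibration('wrist'); C=T@np.array(k['T_tool_cam']); c=C[:3,:3].T@(np.array(X)-C[:3,3])
    th=np.arctan2(np.hypot(c[0],c[1]),c[2]); return np.array([k['cx'],k['cy']])+k['fx']*th*c[:2]/max(np.hypot(c[0],c[1]),1e-9)
E
python3 - <<'E'
from h import *
from workcell import finder
np.set_printoptions(precision=4,suppress=True)
T,o=tool(); im=eyes.snapshot('wrist'); cv2.imwrite('pics/w1.png',im); np.save('T1.npy',T)
print(T[:3,3],eyes.get_calibration('wrist'),fproj(T,[.566,.243,.219]))
print([(d['conf'],d['point']) for d in finder.look_for('wrist','cap_mid')])
E
```

```text
clock: 2.28
position: [0.5664, 0.2432, 0.4547]
tool_rot: [3.085, 0.592, 0.001]
contact_force: [0.1, -0.1, 0.2]
width: 0.0855
gripper_force: 0.0
[0.5664 0.2432 0.4547] {'fx': 309.70691628693146, 'fy': 309.70691628693146, 'cx': 318.1504165089571, 'cy': 200.41804941542682, 'T_tool_cam': array([[ 0.0007, -0.965 , -0.2624,  0.0665],
       [ 1.    ,  0.0002,  0.0017,  0.0001],
       [-0.0016, -0.2624,  0.965 ,  0.0325],
       [ 0.    ,  0.    ,  0.    ,  1.    ]])} [317.3355 216.8398]
[(0.93, [0.632, 0.4088, 0.0345]), (0.66, [0.5703, 0.2428, 0.2168]), (0.61, [0.4165, 0.2644, 0.0292]), (0.18, [0.595, 0.2605, 0.1449])]
```

View pics/w1.png

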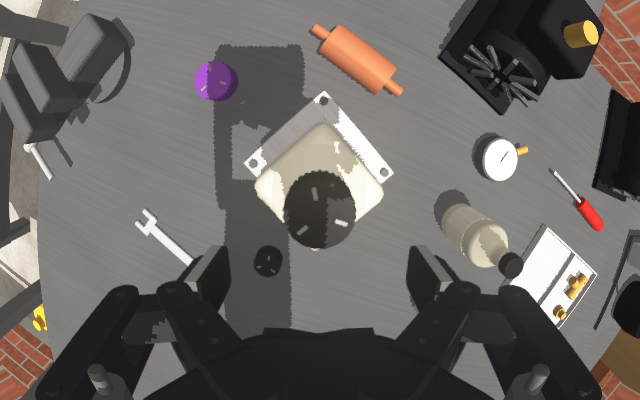

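The picture shows the cap centred at about (320,211), spanning columns 285–356 and rows 170–249. The open fingers are on either side of it. Next I'll fit its outline.

```bash
cat > fit.py <<'E'
from h import *
from scipy.optimize import minimize
def outline(T,x,y,zt):
    a=np.linspace(0,2*np.pi,60); return cv2.convexHull(np.array([fproj(T,[x+.026*np.cos(t),y+.026*np.sin(t),z]) for z in(zt,zt-.036) for t in a],np.float32))
def fit(T,im,x0,y0,zt,thr=75):
    c=fproj(T,[x0,y0,zt]); m=np.zeros(im.shape[:2],np.uint8); hull=outline(T,x0,y0,zt)
    cv2.fillConvexPoly(m,hull.astype(int),1); m=cv2.dilate(m,np.ones((23,23)))
    dk=((im.max(2)<thr)&(m>0)).astype(np.uint8); dk=cv2.morphologyEx(dk,cv2.MORPH_CLOSE,np.ones((9,9)))
    dk=cv2.morphologyEx(dk,cv2.MORPH_OPEN,np.ones((9,9)))
    def cost(p):
        q=np.zeros(im.shape[:2],np.uint8); cv2.fillConvexPoly(q,np.round(outline(T,p[0],p[1],zt)*16).astype(int),1,shift=4); return float((q!=dk).sum())
    r=minimize(cost,[x0,y0],method='Nelder-Mead',options=dict(initial_simplex=[[x0,y0],[x0+.006,y0],[x0,y0+.006]])); return r.x,r.fun,dk
E
python3 - <<'E'
from fit import *
T=np.load('T1.npy'); im=cv2.imread('pics/w1.png')
for t in (55,65,80):
    p,f,dk=fit(T,im,.568,.243,.219,t); ys,xs=np.nonzero(dk); print(t,p,f,dk.sum(),xs.min(),xs.max(),ys.min(),ys.max(), T[:3,:3].T@(np.r_[p,0]-[T[0,3],T[1,3],0])*1000)
E
```

```text
Traceback (most recent call last):
  File "fit.py", line 12, in fit
    r=minimize(cost,[x0,y0],method='Nelder-Mead',options=dict(initial_simplex=[[x0,y0],[x0+.006,y0],[x0,y0+.006]])); return r.x,r.fun,dk
  File "fit.py", line 11, in cost
    q=np.zeros(im.shape[:2],np.uint8); cv2.fillConvexPoly(q,np.round(outline(T,p[0],p[1],zt)*16).astype(int),1,shift=4); return float((q!=dk).sum())
                                                                     ~~~~~~~^^^^^^^^^^^^^^^^
  File "fit.py", line 4, in outline
    a=np.linspace(0,2*np.pi,60); return cv2.convexHull(np.array([fproj(T,[x+.026*np.cos(t),y+.026*np.sin(t),z]) for z in(zt,zt-.036) for t in a],np.float32))
                                                                 ~~~~~^^^^^^^^^^^^^^^^^^^^^^^^^^^^^^^^^^^^^^^^^
  File "h.py", line 24, in fproj
    k=eyes.get_calibration('wrist'); C=T@np.array(k['T_tool_cam']); c=C[:3,:3].T@(np.array(X)-C[:3,3])
ValueError: time passes only in moves, steps and waits
```

```bash
sed -i "s/eyes.get_calibration('wrist')/KW/; s/^from workcell import manip$/from workcell import manip\nKW=eyes.get_calibration('wrist')/" h.py
python3 - <<'E'
from fit import *
T=np.load('T1.npy'); im=cv2.imread('pics/w1.png')
for t in (55,65,80):
    p,f,dk=fit(T,im,.568,.243,.219,t); ys,xs=np.nonzero(dk); print(t,p,f,dk.sum(),xs.min(),xs.max(),ys.min(),ys.max(), T[:3,:3].T@(np.r_[p,0]-[T[0,3],T[1,3],0])*1000)
E
```

```text
55 [0.53380314 0.24523095] 3338.0 1236 288 326 208 247 [-2.94997947e+01 -1.39682650e+01 -1.71300867e-02]
65 [0.56805788 0.2428808 ] 1924.0 2867 286 333 172 247 [1.45447610e+00 8.89155633e-01 9.28128221e-04]
80 [0.56668219 0.24204135] 1491.0 3298 284 347 171 247 [-1.34174793e-01  1.16003124e+00  4.31982077e-04]
```

Run:
```python
from fit import *
T=np.load('T1.npy'); im=cv2.imread('pics/w1.png')
for t in (95,110,125):
    p,f,dk=fit(T,im,.568,.243,.219,t); ys,xs=np.nonzero(dk); h=outline(T,*p,.219)[:,0]; print(t,p,f,dk.sum(),xs.min(),xs.max(),ys.min(),ys.max(),h.min(0),h.max(0), T[:3,:3].T@(np.r_[p,0]-[T[0,3],T[1,3],0])*1000)
print(im[211,345:362].max(1),im[211,278:292].max(1))
```

```text
95 [0.56630511 0.24432903] 881.0 4810 269 353 171 249 [278.2104  169.85742] [353.2667 250.1653] [ 3.61928557e-01 -1.10481411e+00 -3.21659359e-04]
110 [0.56684755 0.24303143] 743.0 5032 269 355 171 249 [280.21912 169.82689] [355.27936 250.13583] [3.85767958e-01 3.01399275e-01 2.73490756e-04]
125 [0.56661157 0.24295726] 717.0 5113 269 355 171 249 [280.2052  170.13744] [355.24042 250.44751] [1.39095889e-01 2.82986760e-01 1.71253063e-04]
[ 94  94  96  96  95  96  96  97  96  95 107 226 251 253 253 253 253] [251 250 251 251 229 157  88  80  81  81  62  54  54  54]
```

```bash
python3 -m creep '[{"delta_pos":[0,1,30],"twist":0,"jaw":0},{"delta_pos":[0,0,30],"twist":0,"jaw":0},{"delta_pos":[0,0,25],"twist":0,"jaw":40},{"delta_pos":[0,0,12],"twist":0,"jaw":70},{"delta_pos":[0,0,0],"twist":0,"jaw":80}]' 55
python3 - <<'E'
from fit import *
T,o=tool(); im=eyes.snapshot('wrist'); cv2.imwrite('pics/w2.png',im); np.save('T2.npy',T)
h=outline(T,.5668,.243,.219)[:,0];print(o['width'],T[:3,3],h.min(0),h.max(0))
E
```

```text
clock: 3.0
position: [0.566, 0.24, 0.357]
tool_rot: [3.085, 0.591, -0.003]
contact_force: [0.2, -0.3, 0.2]
width: 0.0587
gripper_force: 0.0
0.05871229030274528 [0.56604755 0.24001547 0.35702789] [245.95778 200.37138] [376.42966 337.66354]
```

View pics/w2.png

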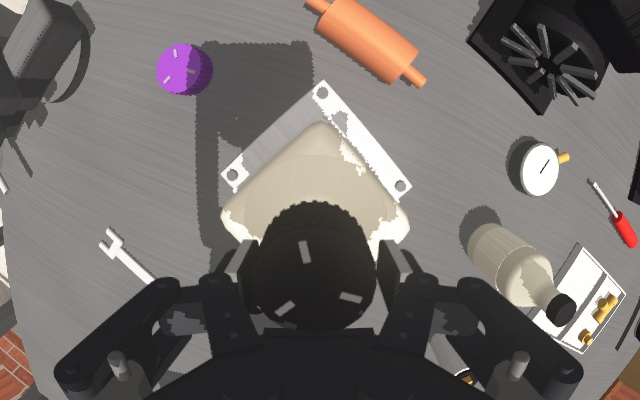

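The cap spans columns 246–375, centred at 310, while the fingers' middle is at about 318. The outline agrees with the cap at (0.5668, 0.243), so I'll shift the tool by [+2, −2.5] mm.

```bash
python3 -m creep '[{"delta_pos":[2,-2.5,0],"twist":0,"jaw":80},{"delta_pos":[0,0,0],"twist":0,"jaw":80},{"delta_pos":[0,0,0],"twist":0,"jaw":80},{"delta_pos":[0,0,0],"twist":0,"jaw":80},{"delta_pos":[0,0,0],"twist":0,"jaw":80}]'
```

```text
clock: 3.68
position: [0.5671, 0.2435, 0.3577]
tool_rot: [3.085, 0.591, -0.0]
contact_force: [-0.4, 1.0, -0.4]
width: 0.0586
gripper_force: 0.0
```

```bash
python3 -m creep '[{"delta_pos":[0,0,0],"twist":0,"jaw":88},{"delta_pos":[0,0,0],"twist":0,"jaw":92},{"delta_pos":[0,0,0],"twist":0,"jaw":94},{"delta_pos":[0,0,0],"twist":0,"jaw":96},{"delta_pos":[0,0,0],"twist":0,"jaw":96}]' 55
python3 -m creep '[{"delta_pos":[0,0,0],"twist":0,"jaw":98},{"delta_pos":[0,0,0],"twist":0,"jaw":98},{"delta_pos":[0,0,0],"twist":0,"jaw":99},{"delta_pos":[0,0,0],"twist":0,"jaw":100},{"delta_pos":[0,0,0],"twist":0,"jaw":100}]' 55
```

```text
clock: 4.3
position: [0.5673, 0.2433, 0.3578]
tool_rot: [3.085, 0.591, 0.0]
contact_force: [2.2, -1.2, 0.4]
width: 0.0534
gripper_force: 0.7
clock: 4.92
position: [0.5673, 0.243, 0.358]
tool_rot: [3.084, 0.59, 0.001]
contact_force: [0.5, -5.0, 1.8]
width: 0.0524
gripper_force: 9.4
```

```bash
python3 -m creep '[{"delta_pos":[0,0.7,0],"twist":0,"jaw":100},{"delta_pos":[0,0,0],"twist":0,"jaw":100},{"delta_pos":[0,0,0],"twist":0,"jaw":101},{"delta_pos":[0,0,0],"twist":0,"jaw":102},{"delta_pos":[0,0,0],"twist":0,"jaw":102}]' 60
```

```text
clock: 5.55
position: [0.5674, 0.2429, 0.358]
tool_rot: [3.085, 0.591, 0.001]
contact_force: [-0.4, -4.0, 4.1]
width: 0.0515
gripper_force: 23.7
```

```bash
python3 -m creep '[{"delta_pos":[0,0.7,0],"twist":0,"jaw":103},{"delta_pos":[0,0,0],"twist":0,"jaw":105},{"delta_pos":[0,0,0],"twist":0,"jaw":108},{"delta_pos":[0,0,0],"twist":0,"jaw":112},{"delta_pos":[0,0,0],"twist":0,"jaw":112}]' 65
```

```text
clock: 6.18
position: [0.5675, 0.2426, 0.3583]
tool_rot: [-3.084, -0.592, -0.001]
contact_force: [-2.0, -2.1, 4.5]
width: 0.0508
gripper_force: 66.5
```

```bash
python3 -m creep '[{"delta_pos":[0,0,1],"twist":0,"jaw":112},{"delta_pos":[0,0,1],"twist":0,"jaw":112},{"delta_pos":[0,0,1],"twist":0,"jaw":112},{"delta_pos":[0,0,1],"twist":0,"jaw":112},{"delta_pos":[0,0,0],"twist":0,"jaw":112}]' 65
```

```text
clock: 6.8
position: [0.5673, 0.2426, 0.3553]
tool_rot: [-3.084, -0.592, -0.002]
contact_force: [-3.4, -2.4, 7.8]
width: 0.051
gripper_force: 66.5
```

```bash
python3 -m creep '[{"delta_pos":[0,0,0.7],"twist":0,"jaw":112},{"delta_pos":[0,0,0.7],"twist":0,"jaw":112},{"delta_pos":[0,0,0.6],"twist":0,"jaw":112},{"delta_pos":[0,0,0],"twist":0,"jaw":112},{"delta_pos":[0,0,0],"twist":0,"jaw":112}]'
python3 -m creep '[{"delta_pos":[0,0,0.7],"twist":0,"jaw":112},{"delta_pos":[0,0,0.7],"twist":0,"jaw":112},{"delta_pos":[0,0,0.6],"twist":0,"jaw":112},{"delta_pos":[0,0,0],"twist":0,"jaw":112},{"delta_pos":[0,0,0],"twist":0,"jaw":112}]'
```

```text
clock: 7.42
position: [0.5673, 0.2426, 0.3537]
tool_rot: [-3.084, -0.592, -0.002]
contact_force: [-2.9, -2.6, 10.1]
width: 0.0509
gripper_force: 66.6
clock: 8.05
position: [0.5673, 0.2426, 0.352]
tool_rot: [-3.084, -0.592, -0.003]
contact_force: [-3.7, -2.7, 10.2]
width: 0.0504
gripper_force: 66.7
```

```bash
python3 -m creep '[{"delta_pos":[0,0,0.7],"twist":0,"jaw":112},{"delta_pos":[0,0,0.7],"twist":0,"jaw":112},{"delta_pos":[0,0,0.6],"twist":0,"jaw":112},{"delta_pos":[0,0,0],"twist":0,"jaw":112},{"delta_pos":[0,0,0],"twist":0,"jaw":112}]'
python3 -m creep '[{"delta_pos":[0,0,0.7],"twist":0,"jaw":112},{"delta_pos":[0,0,0.7],"twist":0,"jaw":112},{"delta_pos":[0,0,0.6],"twist":0,"jaw":112},{"delta_pos":[0,0,0],"twist":0,"jaw":112},{"delta_pos":[0,0,0],"twist":0,"jaw":112}]'
```

```text
clock: 8.68
position: [0.5671, 0.2425, 0.3517]
tool_rot: [-3.084, -0.592, -0.005]
contact_force: [-5.8, -4.7, 15.4]
width: 0.0507
gripper_force: 67.3
clock: 9.3
position: [0.5669, 0.2425, 0.3516]
tool_rot: [-3.084, -0.592, -0.007]
contact_force: [-7.5, -4.0, 20.6]
width: 0.051
gripper_force: 67.8
```

```bash
python3 -m creep '[{"delta_pos":[-1,0,0],"twist":-3,"jaw":112},{"delta_pos":[0,0,0],"twist":-4,"jaw":112},{"delta_pos":[0,0,0],"twist":-5,"jaw":112},{"delta_pos":[0,0,0],"twist":-5,"jaw":112},{"delta_pos":[0,0,0],"twist":-3,"jaw":112}]'
```

```text
clock: 9.93
position: [0.5671, 0.2431, 0.3517]
tool_rot: [-2.932, -1.122, -0.017]
contact_force: [-1.3, -0.6, 17.3]
width: 0.0508
gripper_force: 67.5
```

```bash
python3 -m creep '[{"delta_pos":[0,0,0.2],"twist":-4,"jaw":112},{"delta_pos":[0,0,0],"twist":-4,"jaw":112},{"delta_pos":[0,0,0],"twist":-4,"jaw":112},{"delta_pos":[0,0,0],"twist":-4,"jaw":112},{"delta_pos":[0,0,0],"twist":-4,"jaw":112}]'
python3 -c "
from workcell import manip
o=manip.get_obs();print(o['wrist_torque'],o['joint_positions'])"
```

```text
clock: 10.55
position: [0.5671, 0.2436, 0.3517]
tool_rot: [-2.693, -1.615, -0.019]
contact_force: [-0.6, 2.0, 16.2]
width: 0.0509
gripper_force: 67.5
[ 0.34440726  0.3910142  -0.10777963] [0.31286716 0.24750143 1.29160114 0.00434172 1.5907882  0.80313278]
```

```bash
python3 -m creep '[{"delta_pos":[0,0,0.5],"twist":-4,"jaw":112},{"delta_pos":[0,0,0],"twist":-4,"jaw":112},{"delta_pos":[0,0,0],"twist":-4,"jaw":112},{"delta_pos":[0,0,0],"twist":-4,"jaw":112},{"delta_pos":[0,0,0],"twist":-4,"jaw":112}]'
python3 -m creep '[{"delta_pos":[0,0,-1],"twist":0,"jaw":112},{"delta_pos":[0,0,-1],"twist":0,"jaw":112},{"delta_pos":[0,0,-1],"twist":0,"jaw":112},{"delta_pos":[0,0,-1],"twist":0,"jaw":112},{"delta_pos":[0,0,-1],"twist":0,"jaw":112}]'
```

```text
clock: 11.18
position: [0.5666, 0.244, 0.3517]
tool_rot: [-2.371, -2.059, -0.02]
contact_force: [-3.6, 2.6, 19.1]
width: 0.051
gripper_force: 67.8
clock: 11.8
position: [0.567, 0.2441, 0.3532]
tool_rot: [-2.373, -2.057, -0.016]
contact_force: [0.6, 5.4, 9.1]
width: 0.0509
gripper_force: 66.8
```

```bash
python3 -m creep '[{"delta_pos":[0,0,-1.5],"twist":0,"jaw":112},{"delta_pos":[0,0,-1.5],"twist":0,"jaw":112},{"delta_pos":[0,0,-1.5],"twist":0,"jaw":112},{"delta_pos":[0,0,-1.5],"twist":0,"jaw":112},{"delta_pos":[0,0,-1],"twist":0,"jaw":112}]'
python3 -m creep '[{"delta_pos":[0,0,-1.5],"twist":0,"jaw":112},{"delta_pos":[0,0,-1.5],"twist":0,"jaw":112},{"delta_pos":[0,0,-1.5],"twist":0,"jaw":112},{"delta_pos":[0,0,-1.5],"twist":0,"jaw":112},{"delta_pos":[0,0,-1.5],"twist":0,"jaw":112}]'
```

```text
clock: 12.42
position: [0.567, 0.244, 0.3592]
tool_rot: [-2.373, -2.057, -0.014]
contact_force: [2.7, 4.0, 7.0]
width: 0.0509
gripper_force: 66.6
clock: 13.05
position: [0.5666, 0.2416, 0.3634]
tool_rot: [-2.376, -2.054, 0.003]
contact_force: [-0.3, 0.1, -2.1]
width: 0.0507
gripper_force: 67.4
```

```bash
python3 -m creep '[{"delta_pos":[0,0,-2],"twist":0,"jaw":112},{"delta_pos":[0,0,-2],"twist":0,"jaw":112},{"delta_pos":[0,0,-2],"twist":0,"jaw":112},{"delta_pos":[0,0,-2],"twist":0,"jaw":112},{"delta_pos":[0,0,-2],"twist":0,"jaw":112}]'
```

```text
clock: 13.68
position: [0.5667, 0.2418, 0.3747]
tool_rot: [2.376, 2.055, 0.0]
contact_force: [-0.5, -0.6, -1.1]
width: 0.0507
gripper_force: 67.4
```

```bash
python3 -m creep '[{"delta_pos":[0,0,-20],"twist":0,"jaw":112},{"delta_pos":[0,0,-35],"twist":0,"jaw":112},{"delta_pos":[0,0,-30],"twist":0,"jaw":112},{"delta_pos":[-30,3,0],"twist":0,"jaw":112},{"delta_pos":[-45,4,0],"twist":0,"jaw":112}]'
python3 -m creep '[{"delta_pos":[-45,4,0],"twist":0,"jaw":112},{"delta_pos":[-45,4,0],"twist":0,"jaw":112},{"delta_pos":[-45,4,0],"twist":0,"jaw":112},{"delta_pos":[-45,4,0],"twist":0,"jaw":112},{"delta_pos":[-45,4,0],"twist":0,"jaw":112}]'
python3 -m creep '[{"delta_pos":[-45,4,0],"twist":0,"jaw":112},{"delta_pos":[-45,4,0],"twist":0,"jaw":112},{"delta_pos":[-40,5,0],"twist":0,"jaw":112},{"delta_pos":[-20,3,0],"twist":0,"jaw":112},{"delta_pos":[0,0,0],"twist":0,"jaw":112}]'
python3 - <<'E'
from fit import *
T,o=tool(); im=eyes.snapshot('wrist'); cv2.imwrite('pics/w3.png',im); np.save('T3.npy',T); print(T, o['width'])
E
```

```text
clock: 14.3
position: [0.5627, 0.1667, 0.4601]
tool_rot: [2.373, 2.057, 0.002]
contact_force: [0.8, -0.4, -0.3]
width: 0.0509
gripper_force: 67.5
clock: 14.92
position: [0.5498, -0.0603, 0.4598]
tool_rot: [2.376, 2.055, 0.001]
contact_force: [0.5, 0.4, -1.0]
width: 0.0507
gripper_force: 67.5
clock: 15.55
position: [0.5444, -0.2104, 0.4592]
tool_rot: [-2.377, -2.052, -0.0]
contact_force: [0.4, 0.2, -0.5]
width: 0.0508
gripper_force: 67.5
[[ 1.45905516e-01  9.89298448e-01 -4.01944055e-04  5.44377098e-01]
 [ 9.89298259e-01 -1.45905164e-01  7.98045975e-04 -2.10392013e-01]
 [ 7.30859931e-04 -5.14081864e-04 -9.99999601e-01  4.59211880e-01]
 [ 0.00000000e+00  0.00000000e+00  0.00000000e+00  1.00000000e+00]] 0.050756099171046246
```

View pics/w3.png

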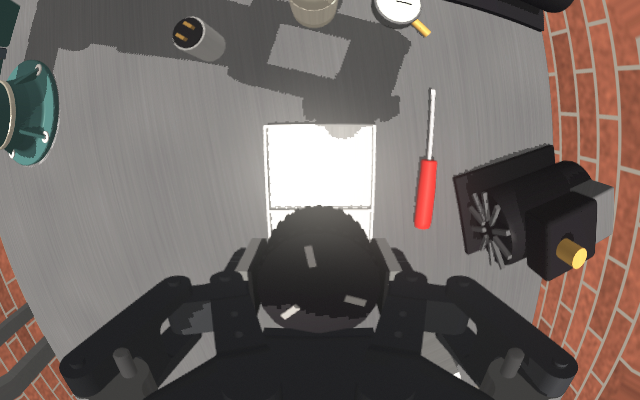

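The cap is held in the pads at (317,265). The empty half's far corners are at (264,125) and (376,125), and the divider is at row 208 (268–373).

Run:
```python
from h import *
np.set_printoptions(precision=4,suppress=True)
T=np.load('T3.npy')
Q=[]
for p in [(264,125),(376,125),(374,208),(267,208)]:
    o,d=fray(T,p); q=o+d*(.015-o[2])/d[2]; Q.append(q); print(p,q)
c=np.mean(Q,0); print(c,T[:3,:3].T@np.r_[c[:2]-T[:2,3],0]*1000)
```

```text
(264, 125) [ 0.482  -0.1426  0.015 ]
(376, 125) [ 0.6295 -0.1641  0.015 ]
(374, 208) [ 0.614  -0.2782  0.015 ]
(267, 208) [ 0.4657 -0.2564  0.015 ]
[ 0.5478 -0.2103  0.015 ] [ 0.5747  3.3616 -0.0013]
```

```bash
python3 -m creep '[{"delta_pos":[0,3,40],"twist":0,"jaw":112},{"delta_pos":[0,0,55],"twist":0,"jaw":112},{"delta_pos":[0,0,55],"twist":0,"jaw":112},{"delta_pos":[0,0,50],"twist":0,"jaw":112},{"delta_pos":[0,0,35],"twist":0,"jaw":112}]'
python3 -m creep '[{"delta_pos":[0,0,18],"twist":0,"jaw":112},{"delta_pos":[0,0,10],"twist":0,"jaw":112},{"delta_pos":[0,0,5],"twist":0,"jaw":112},{"delta_pos":[0,0,0],"twist":0,"jaw":112},{"delta_pos":[0,0,0],"twist":0,"jaw":112}]'
```

```text
clock: 16.23
position: [0.547, -0.2076, 0.222]
tool_rot: [-2.371, -2.056, 0.001]
contact_force: [0.5, 0.4, -0.4]
width: 0.0507
gripper_force: 67.6
clock: 16.85
position: [0.5478, -0.2104, 0.1928]
tool_rot: [2.375, 2.053, 0.001]
contact_force: [-0.1, -0.0, -1.0]
width: 0.0506
gripper_force: 67.6
```

```bash
python3 -m creep '[{"delta_pos":[0,0,4],"twist":0,"jaw":112},{"delta_pos":[0,0,3],"twist":0,"jaw":112},{"delta_pos":[0,0,2],"twist":0,"jaw":112},{"delta_pos":[0,0,1],"twist":0,"jaw":112},{"delta_pos":[0,0,0],"twist":0,"jaw":112}]'
python3 -m creep '[{"delta_pos":[0,0,1],"twist":0,"jaw":112},{"delta_pos":[0,0,1],"twist":0,"jaw":112},{"delta_pos":[0,0,0.5],"twist":0,"jaw":112},{"delta_pos":[0,0,0],"twist":0,"jaw":112},{"delta_pos":[0,0,0],"twist":0,"jaw":112}]'
```

```text
clock: 17.48
position: [0.5473, -0.2101, 0.1814]
tool_rot: [-2.376, -2.055, 0.0]
contact_force: [0.4, 1.2, -0.6]
width: 0.0507
gripper_force: 67.6
clock: 18.1
position: [0.5473, -0.2101, 0.1791]
tool_rot: [2.376, 2.055, -0.0]
contact_force: [-0.3, 0.6, -0.1]
width: 0.051
gripper_force: 67.6
```

```bash
python3 -m creep '[{"delta_pos":[0,0,0.5],"twist":0,"jaw":112},{"delta_pos":[0,0,0.5],"twist":0,"jaw":112},{"delta_pos":[0,0,0.3],"twist":0,"jaw":112},{"delta_pos":[0,0,0],"twist":0,"jaw":112},{"delta_pos":[0,0,0],"twist":0,"jaw":112}]'
```

```text
clock: 18.73
position: [0.5473, -0.2101, 0.1782]
tool_rot: [2.376, 2.055, 0.0]
contact_force: [-1.9, 0.6, 4.1]
width: 0.0509
gripper_force: 68.1
```

Contact is gentle at 4 N. I'll release slowly, then rise.

```bash
python3 -m creep '[{"delta_pos":[0,0,0],"twist":0,"jaw":102},{"delta_pos":[0,0,0],"twist":0,"jaw":97},{"delta_pos":[0,0,0],"twist":0,"jaw":90},{"delta_pos":[0,0,0],"twist":0,"jaw":75},{"delta_pos":[0,0,0],"twist":0,"jaw":50}]'
python3 -m creep '[{"delta_pos":[0,0,0],"twist":0,"jaw":30},{"delta_pos":[0,0,-5],"twist":0,"jaw":30},{"delta_pos":[0,0,-20],"twist":0,"jaw":30},{"delta_pos":[0,0,-40],"twist":0,"jaw":30},{"delta_pos":[0,0,-50],"twist":0,"jaw":30}]'
python3 -m creep '[{"delta_pos":[-20,0,-50],"twist":0,"jaw":30},{"delta_pos":[-40,0,-40],"twist":0,"jaw":30},{"delta_pos":[-40,0,0],"twist":0,"jaw":30},{"delta_pos":[-20,0,0],"twist":0,"jaw":30},{"delta_pos":[0,0,0],"twist":0,"jaw":30}]'
python3 - <<'E'
from h import *
a=eyes.snapshot('wrist');s=eyes.snapshot('scene')
c=cv2.resize(s[130:340,170:430],(790,None) if 0 else (430,347)); cv2.imwrite('pics/end.png',np.hstack([cv2.resize(a[:,160:480],(278,347)),c]))
E
```

```text
clock: 19.35
position: [0.5473, -0.2101, 0.1775]
tool_rot: [-2.376, -2.055, 0.0]
contact_force: [0.0, 0.1, 1.1]
width: 0.0686
gripper_force: 0.0
clock: 19.98
position: [0.5469, -0.2099, 0.2929]
tool_rot: [-2.375, -2.053, 0.002]
contact_force: [0.5, -0.3, 0.3]
width: 0.0756
gripper_force: 0.0
clock: 20.6
position: [0.5296, -0.3296, 0.3814]
tool_rot: [-2.376, -2.051, 0.0]
contact_force: [0.1, -0.4, -0.8]
width: 0.0753
gripper_force: 0.0
```

View pics/end.png

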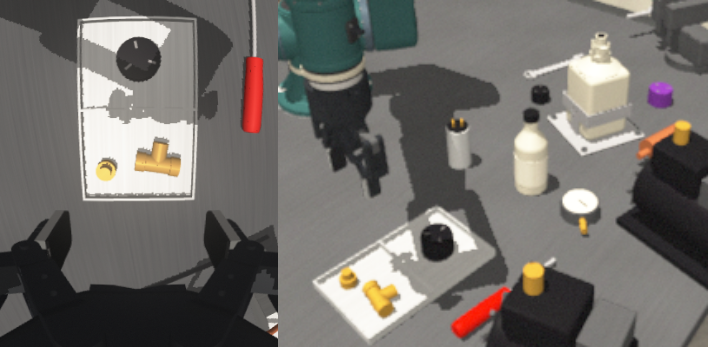

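The cap stands flat in the empty half (crop 138,60 and 437,242). The jug's neck is open at (598,48), nothing else has moved, and the robot is clear.

```bash
python3 -c "
from workcell import close_job
print(close_job())"
```

```text
the job is handed in; nothing more can be done
None
```

The jug is open and its cap is standing mouth down and flat in the empty half of the tray; the push reached about 21 N (limit 40 N), nothing else on the bench appears moved, and the job was handed in at about 21 s.

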